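Stir hexagonal spacers into the deburring beads

TASK

Take the stirrer out of its fork and, with its tip down close to the bottom of the bowl, stir the ceramic beads and the three hexagonal spacers round in wide circles for three full turns, and on if needed until the spacers no longer stand in a group but have about a centimetre or more of clear space between every two of them. Move the spacers only with the stirrer, spill nothing, and leave the bowl, the tape roll and the tin where they stand. Then hang the stirrer back in its fork, upright with the collar resting level on the tines behind the lips, and let go.

Things in the scene. Friction and masses are not known exactly. Their poses are not given: they have to be found in the camera images.
- bowl: Round open steel bowl, loose, about 1.4 kg, on a rubber foot: 140 mm across low down, 148 mm at the rim, 42 mm high, wall 4 mm; flat inner floor 8 mm above the bench, about 126 mm across. Origin: centre of its underside; z up; x and y point any way in the plane (the bowl is round).
- bowl_floor (a point): Centre of the bowl's inner floor, 8 mm above the bench.
- stand: Stirrer stand fixed to the bench: aluminium fork of two level tines on a column, open towards its -x side (facing the robot within 23 degrees). Column 40 to 60 mm behind the seat (+x); foot plate 75 x 80 mm, 12 mm thick, begins 7 mm in front of the seat. Nothing is higher than the lips at the tine ends. Origin: on the bench straight below the seat; z up.
- fork_seat (a point): Seat in the fork, where the stirrer's axis belongs: mid slot, level with the tines' top, 103 mm above the bench; axes as the stand's. Tines 8 mm thick; slot 20 mm wide, from 12 mm behind the seat (+x, closed) to the open tine ends 32 mm in front; upturned lips 6 mm high on the tines from 26 to 32 mm in front.
- stirrer: Stirrer hanging upright in the fork, 132 mm long, about 0.12 kg: steel rod 12 mm thick; round collar 36 mm across, 66 to 72 mm above the tip, which rests on the tines; grey square grip 22 x 22 mm, 72 to 132 mm above the tip. Origin: the rod's lower tip; z along the rod up to the grip; x and y square to the grip's flats.
- stirrer_tip (a point): The rod's lower tip (the stirrer's origin).
- stirrer_collar (a point): Centre of the underside of the stirrer's collar, 66 mm above the tip.
- stirrer_grip (a point): Middle of the stirrer's square grip, 100 mm above the tip: the place to hold it.
- spacer0: Steel hexagonal spacer (one of three alike), 19 mm across flats, 22 mm across corners, 18 mm high, 30 g, with a dark bore; at the start it stands in the bowl in one close group with the other two. Origin: centre of its underside.
- spacer1: Steel hexagonal spacer (one of three alike), 19 mm across flats, 22 mm across corners, 18 mm high, 30 g, with a dark bore; at the start it stands in the bowl in one close group with the other two. Origin: centre of its underside.
- spacer2: Steel hexagonal spacer (one of three alike), 19 mm across flats, 22 mm across corners, 18 mm high, 30 g, with a dark bore; at the start it stands in the bowl in one close group with the other two. Origin: centre of its underside.
- bead0: Round pale ceramic bead (one of seven alike), squat barrel 20 mm across and 16 mm high, 12 g, standing loose in the bowl. Origin: centre of its underside.
- bead1: Round pale ceramic bead (one of seven alike), squat barrel 20 mm across and 16 mm high, 12 g, standing loose in the bowl. Origin: centre of its underside.
- bead2: Round pale ceramic bead (one of seven alike), squat barrel 20 mm across and 16 mm high, 12 g, standing loose in the bowl. Origin: centre of its underside.
- bead3: Round pale ceramic bead (one of seven alike), squat barrel 20 mm across and 16 mm high, 12 g, standing loose in the bowl. Origin: centre of its underside.
- bead4: Round pale ceramic bead (one of seven alike), squat barrel 20 mm across and 16 mm high, 12 g, standing loose in the bowl. Origin: centre of its underside.
- bead5: Round pale ceramic bead (one of seven alike), squat barrel 20 mm across and 16 mm high, 12 g, standing loose in the bowl. Origin: centre of its underside.
- bead6: Round pale ceramic bead (one of seven alike), squat barrel 20 mm across and 16 mm high, 12 g, standing loose in the bowl. Origin: centre of its underside.
- tape_roll: Bystander: roll of brown tape lying flat, 70 mm across, 19 mm high. Origin: centre of its underside.
- grease_tin: Bystander: flat round tin with a lid, 70 mm across, 28 mm high. Origin: centre of its underside.

How it is judged:
By the outcome, as a careful person would: the job done as asked, in the order asked, and still so for the second after the job is handed in, with the robot touching nothing.
It also fails if it takes over 72 s, if anything falls off the work surface, if the arm or the gripper's body presses on something with over 40 N, if the wrist force passes 120 N, or if a joint passes its speed limit or range.

ROBOT

A 7-joint arm with a two-finger parallel gripper is mounted at the origin on a cart in front of the work surface, level with it; the furniture and walls round the work are solid. World frame = base frame: x ahead of the robot, y to its left, z up, the work surface at z = 0. Lengths are in m, angles in rad, forces in N, time in s.
With the tool pointing down it reaches from about 0.4 to 0.925 m from the base axis. Payload 4.1 kg.
Tool frame: the origin (TCP) lies on the centre line of the jaws, within the pads' length; the fingertips stand 17 mm ahead of it and the grasp point (between the pads) lies 2 mm behind it; z points along the fingers, x is the direction in which the jaws open and shut, and the axes are right-handed (so a half turn about z gives the same grasp; the last joint's range is limited). The gripper opens to 85 mm and grips with 20 to 120 N. Pads are 22 mm wide; open, the fingers measure 114 mm over their backs; the gripper's body (76 mm by 85 mm) begins 54 mm behind the grasp point. The pads swing forward as they close: fully open they stand 13 mm farther back than shut.
Start: joints at [-1.213, 0.398, 0.045, 1.537, -0.019, 1.207, -0.051], TCP at [0.287, 0.583, 0.248] pointing down, gripper open.
Joint ranges: [-2.82, 2.82], [-0.49, 2.23], [-1.37, 1.46], [0, 2.46], [-1.36, 4.5], [0.23, 2], [-2.94, 2.94]. Speed limits (rad/s): [2.57, 2.57, 3.14, 3.14, 3.14, 3.14, 3.14].

INTERFACE

Orientations are given as a unit quaternion [w, x, y, z].
In Python, from workcell import ctrl, gripper_to, state, eyes gives the robot as it stands. Calls block until the motion is done:
- ctrl.move_pose(position, orientation): joint-space move of the TCP to a pose.
- ctrl.servo_line(position, rotation=None, rate=0.15, f_stop=None): straight line of the TCP; rotation=None keeps the orientation; rate is the mean speed in m/s. With f_stop (N) it stops when the force on the tool has changed by that much, and returns True; else False.
- ctrl.move_joints(angles): joint-space move.
- gripper_to(opening, force=None): finger opening in m; force is the grip in N (None keeps the last); returns when the fingers have stopped.
- ctrl.dwell(seconds).
- ctrl.inverse_kinematics(position, orientation): joint angles nearest the present ones, or None.
- state(): the state.
- eyes.snapshot(name): name is "side" or "top"; returns the picture (400x640x3 uint8, blue, green, red); there is no depth.
- eyes.camera_model(name): a dict with "K" (3x3 intrinsics, pixels), "k1" (the pictures are not rectified: a ray, as slopes to the right and down, at radius r is drawn at 1 + k1 r^2 times it, then the intrinsics apply), "T" (4x4, takes a point from camera to world coordinates). Camera axes: x right, y down, z forward; pixel columns grow to the right and rows downward; lengths in m; the calibration is good to about 2 mm. A picture is of the moment at which its call begins. camera_model takes no time and is no camera call.
A pose or a line that the arm cannot do raises ctrl.IKError and nothing moves.
- ctrl.sign_off(): hands the job in, once; it reports no verdict.
The state is a dict: "clock": time; "joints": joint angles; "qd": joint speeds; "effort": joint torques, N m; "tool_pos": TCP position; "orientation": TCP orientation; "wrist_force": force on the tool from outside, world axes, zero at the start; "moment": the same for the moment, N m; "opening": finger opening in m.
Only numpy, scipy, OpenCV 4.12 (cv2) and the standard library are available. Lean on these libraries where they do the work, as an engineer would, in place of code of your own. Each camera call takes 0.05 s, during which the arm holds its last target.

## Working session

There is one attempt and no reset: what is moved stays moved. The work goes in short steps, each a Python script; the robot and the scene stay as the last script left them, time stands still between calls to the robot, and variables do not carry over. Pictures are saved under pics/ and viewed, and the job is handed in when it is done.

```bash
ls; mkdir -p pics; python3 - <<'E'
from workcell import ctrl, gripper_to, state, eyes
import cv2
s=state(); print(s)
for n in("side","top"):
    cv2.imwrite(f"pics/{n}0.png",eyes.snapshot(n)); m=eyes.camera_model(n); print(n,m)
E
```

```text
pics
{'clock': 0.0, 'joints': array([-1.21297761,  0.39924862,  0.04503015,  1.53787726, -0.01871346,
        1.20687822, -0.05068932]), 'qd': array([-1.89104210e-03, -6.98115089e-05, -1.11335447e-03, -1.65811747e-03,
       -5.01333861e-04,  1.35267191e-03, -1.70745836e-03]), 'effort': array([-5.73181987e-04, -4.75116777e+01,  1.36448912e+00, -2.54225582e+01,
        1.15527466e-02,  9.19383281e-03,  4.63503326e-06]), 'tool_pos': array([0.28642243, 0.5828292 , 0.24722797]), 'orientation': array([ 5.78275638e-04,  8.48818251e-01,  5.28683825e-01, -8.09586948e-04]), 'wrist_force': array([ 0.56592431, -0.61427237, -0.12364936]), 'moment': array([ 0.01002407, -0.00626065,  0.01685857]), 'opening': 0.08536959963497945}
side {'K': array([[396.68262863,   0.        , 320.92910181],
       [  0.        , 396.68262863, 196.33713655],
       [  0.        ,   0.        ,   1.        ]]), 'k1': -0.027099178252853736, 'T': array([[ 0.92724416, -0.14655091,  0.34458831,  0.2109654 ],
       [-0.37444271, -0.37100336,  0.8497936 , -0.92379576],
       [ 0.00330539, -0.91699473, -0.39888562,  0.50766325],
       [ 0.        ,  0.        ,  0.        ,  1.        ]])}
top {'K': array([[431.00930975,   0.        , 324.77295122],
       [  0.        , 431.00930975, 199.58727054],
       [  0.        ,   0.        ,   1.        ]]), 'k1': 0.030414102355676022, 'T': array([[ 0.02018394, -0.99555067,  0.09204063,  0.48424261],
       [-0.99976629, -0.02081076, -0.00585555, -0.02725208],
       [ 0.00774493, -0.09190093, -0.99573804,  0.95843456],
       [ 0.        ,  0.        ,  0.        ,  1.        ]])}
```

View pics/side0.png

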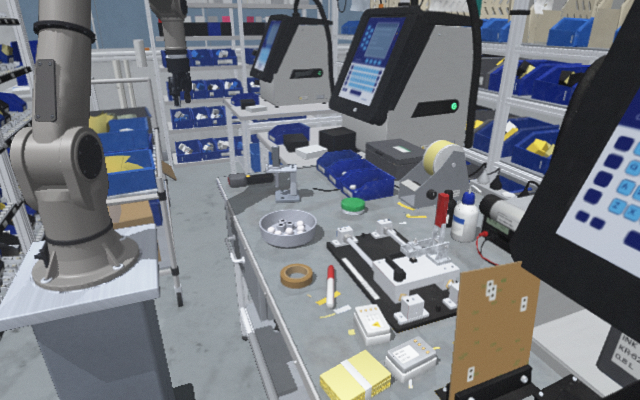

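View pics/top0.png

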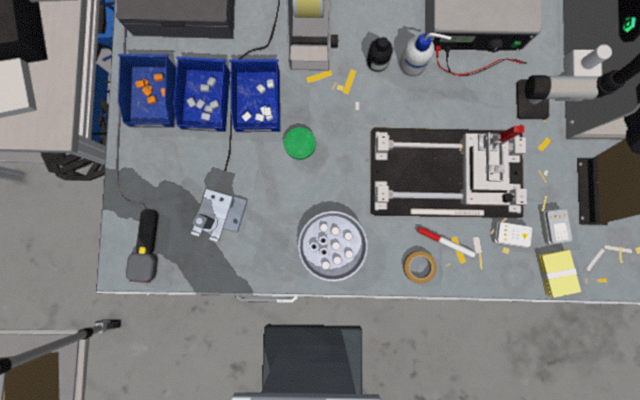

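The side view shows the stand at (286,180), bowl (288,228), tin (353,206) and tape (296,275). In the top view they are at (215,215), (332,246), (299,142) and (420,266). Next I'll zoom in.

```bash
python3 - <<'E'
import cv2,numpy as np
t=cv2.imread("pics/top0.png"); s=cv2.imread("pics/side0.png")
a=cv2.resize(t[175:250,175:275],None,fx=8,fy=8,interpolation=cv2.INTER_CUBIC)
b=cv2.resize(t[205:285,290:375],None,fx=7,fy=7,interpolation=cv2.INTER_CUBIC)
c=cv2.resize(s[140:215,250:330],None,fx=8,fy=8,interpolation=cv2.INTER_CUBIC)
d=cv2.resize(s[200:255,250:325],None,fx=8,fy=8,interpolation=cv2.INTER_CUBIC)
for n,i in zip("abcd",(a,b,c,d)): cv2.imwrite(f"pics/z{n}.png",i)
E
```

```text
(no output)
```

View pics/za.png

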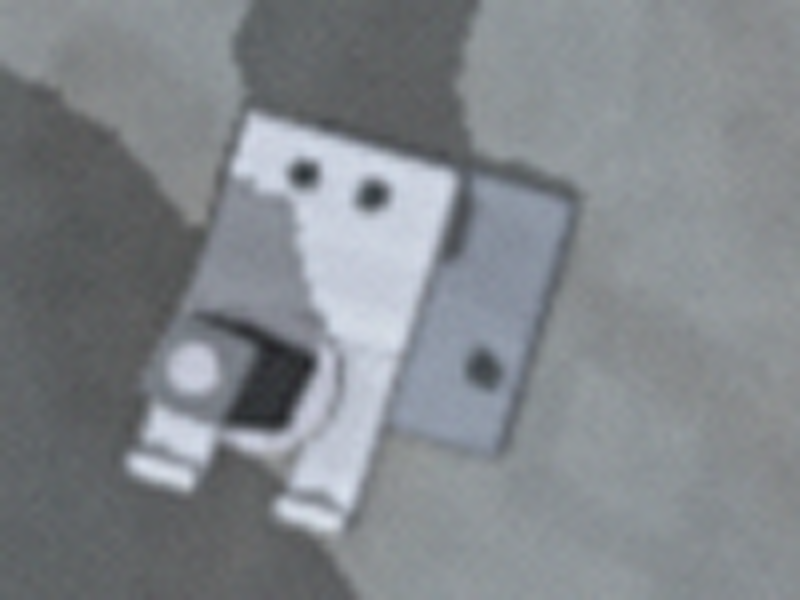

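View pics/zb.png

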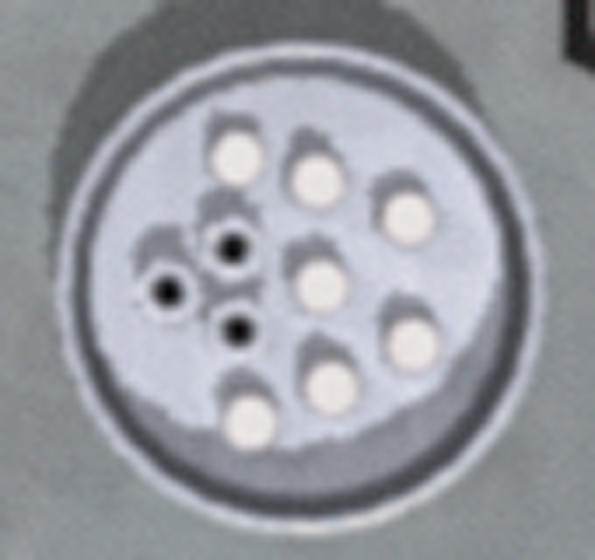

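View pics/zc.png

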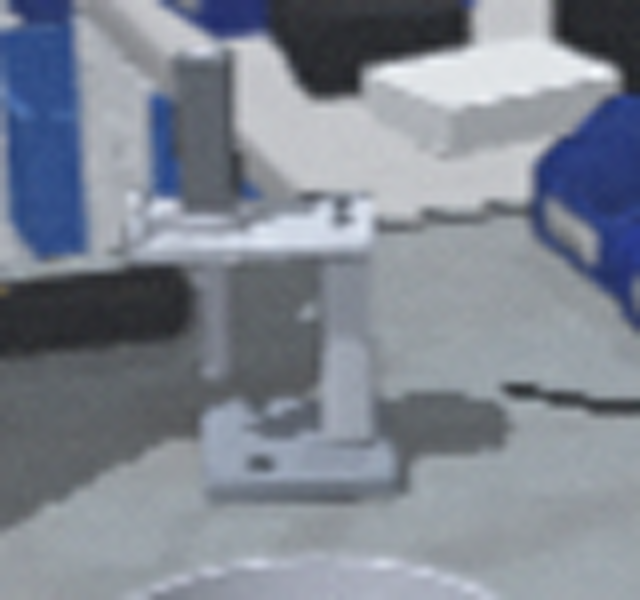

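View pics/zd.png

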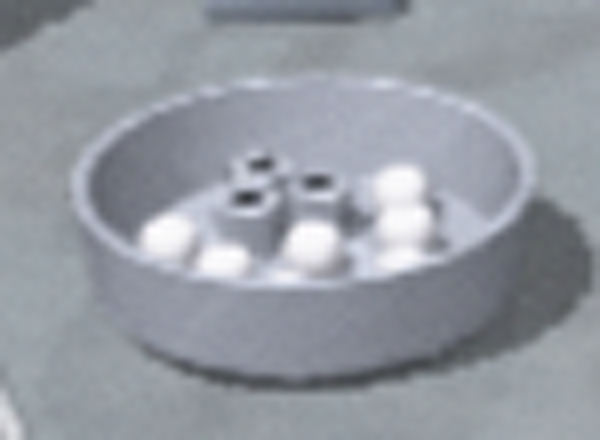

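```bash
cat > h.py <<'E'
from workcell import ctrl, gripper_to, state, eyes
import cv2,numpy as np
def ray(n,uv):
    m=eyes.camera_model(n); uv=np.asarray(uv,float).reshape(-1,2)
    x=(uv-m["K"][:2,2])/m["K"][0,0]; s=x.copy()
    for _ in range(20): s=x/(1+m["k1"]*(s**2).sum(1,keepdims=True))
    d=np.c_[s,np.ones(len(s))]@m["T"][:3,:3].T
    return m["T"][:3,3],d
def onz(n,uv,z):
    o,d=ray(n,uv); return o+d*((z-o[2])/d[:,2])[:,None]
def proj(n,P):
    m=eyes.camera_model(n); c=(np.atleast_2d(P)-m["T"][:3,3])@m["T"][:3,:3]
    s=c[:,:2]/c[:,2:]; s=s*(1+m["k1"]*(s**2).sum(1,keepdims=True))
    return s*m["K"][0,0]+m["K"][:2,2]
def tri(uvt,uvs):
    A=[];b=[]
    (o1,d1),(o2,d2)=ray("top",uvt),ray("side",uvs); d1,d2=d1[0],d2[0]
    k=np.linalg.lstsq(np.c_[d1,-d2],o2-o1,rcond=None)[0]
    p,q=o1+k[0]*d1,o2+k[1]*d2; return (p+q)/2,np.linalg.norm(p-q)
def un(p,f,x0,y0): return (np.atleast_2d(p)+.5)/f-.5+[x0,y0]
E
python3 - <<'E'
from h import *
np.set_printoptions(precision=4,suppress=True)
a=lambda p:un(p,8,175,175)
b=lambda p:un(p,7,290,205)
g=onz("top",a([[192,367],[172,325],[258,350],[235,420],[150,392]]),.169); print("grip top",g)
print("tri grip",tri(a([192,367]),un([203,52],8,250,140)))
be=onz("top",a([[248,112],[460,172],[345,525],[275,505],[190,487],[128,460]]),.106); print("tine",be)
rim=onz("top",b([[302,42],[300,532],[57,290],[545,285]]),.042); print("rim",rim, rim[:2].mean(0),rim[2:].mean(0))
print("sp",onz("top",b([[233,249],[168,292],[239,331]]),.026))
print("be",onz("top",b([[237,158],[316,181],[410,217],[321,285],[412,342],[330,385],[249,419]]),.024))
print("tape",onz("top",[420,266],.019),"tin",onz("top",[299,142],.028))
E
```

```text
grip top [[0.5143 0.1973 0.169 ]
 [0.5237 0.2023 0.169 ]
 [0.5184 0.1825 0.169 ]
 [0.5024 0.187  0.169 ]
 [0.5084 0.2065 0.169 ]]
tri grip (array([0.5148, 0.1966, 0.1706]), np.float64(0.0013216387181057708))
tine [[0.58   0.2044 0.106 ]
 [0.5662 0.1516 0.106 ]
 [0.4787 0.1761 0.106 ]
 [0.4833 0.1934 0.106 ]
 [0.4873 0.2143 0.106 ]
 [0.4936 0.2297 0.106 ]]
rim [[ 0.5458 -0.05    0.042 ]
 [ 0.3988 -0.0521  0.042 ]
 [ 0.4693  0.0225  0.042 ]
 [ 0.4738 -0.1248  0.042 ]] [ 0.4723 -0.0511  0.042 ] [ 0.4716 -0.0511  0.042 ]
sp [[ 0.4827 -0.0304  0.026 ]
 [ 0.4691 -0.0107  0.026 ]
 [ 0.4577 -0.0327  0.026 ]]
be [[ 0.5107 -0.031   0.024 ]
 [ 0.5041 -0.0556  0.024 ]
 [ 0.4936 -0.0848  0.024 ]
 [ 0.4722 -0.0577  0.024 ]
 [ 0.4553 -0.086   0.024 ]
 [ 0.4417 -0.061   0.024 ]
 [ 0.4309 -0.0364  0.024 ]]
tape [[ 0.4315 -0.2411  0.019 ]] tin [[0.6958 0.0263 0.028 ]]
```

```bash
cat >> h.py <<'E'
TH=np.deg2rad(75); Q=np.array([0,np.cos(TH/2),np.sin(TH/2),0])
SX,SY=.514,.1965; B=np.array([.472,-.051])
np.set_printoptions(precision=4,suppress=True)
def snap(n,f):
    i=eyes.snapshot(n); cv2.imwrite(f,i); return i
E
python3 - <<'E'
from h import *
for p in ([SX,SY,.3],[SX,SY,.135],[SX,SY,.23]): print(p,ctrl.inverse_kinematics(p,Q))
for a in np.arange(0,6.28,.785): print(ctrl.inverse_kinematics([B[0]+.05*np.cos(a),B[1]+.05*np.sin(a),.11],Q))
E
```

```text
[0.514, 0.1965, 0.3] [-0.6584  0.187   0.251   1.7114 -0.0487  1.2492  0.9128]
[0.514, 0.1965, 0.135] [-0.6318  0.3454  0.2306  1.9028 -0.0986  0.9041  0.9557]
[0.514, 0.1965, 0.23] [-0.6472  0.241   0.2423  1.8053 -0.0642  1.1029  0.9263]
[-0.4358  0.379   0.5516  1.9889 -0.2627  0.8431  1.5695]
[-0.4675  0.3398  0.4953  2.0262 -0.2172  0.8257  1.4611]
[-0.5189  0.2775  0.4977  2.1052 -0.1834  0.7996  1.4002]
[-0.5588  0.2199  0.5575  2.1819 -0.165   0.7791  1.4147]
[-0.5638  0.2085  0.6507  2.2086 -0.1802  0.7744  1.5149]
[-0.5253  0.2612  0.7139  2.1674 -0.2404  0.7895  1.6515]
[-0.4766  0.3368  0.7112  2.0858 -0.2997  0.8193  1.7231]
[-0.4437  0.3815  0.6454  2.0131 -0.3049  0.8419  1.6819]
```

```bash
python3 - <<'E'
from h import *
ctrl.move_pose([SX,SY,.25],Q)
ctrl.servo_line([SX,SY,.21],rate=.15)
snap("top","pics/t1.png"); i=snap("side","pics/s1.png")
print(state()["clock"],state()["tool_pos"])
cv2.imwrite("pics/s1z.png",cv2.resize(i[90:215,230:350],None,fx=4.5,fy=4.5,interpolation=cv2.INTER_CUBIC))
E
```

```text
2.2583 [0.5147 0.1972 0.2111]
```

View pics/s1z.png

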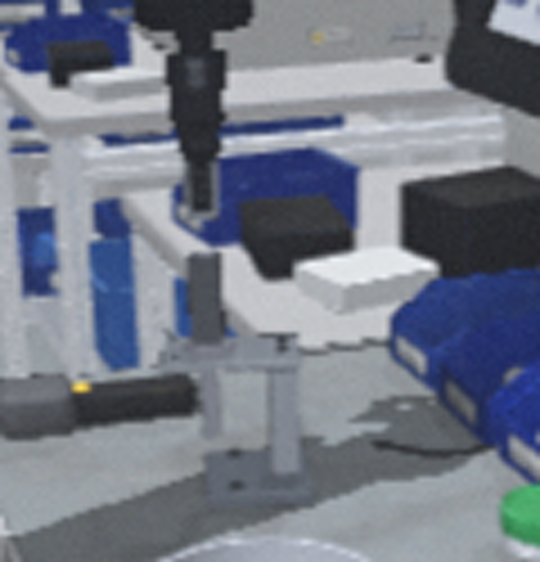

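View pics/t1.png

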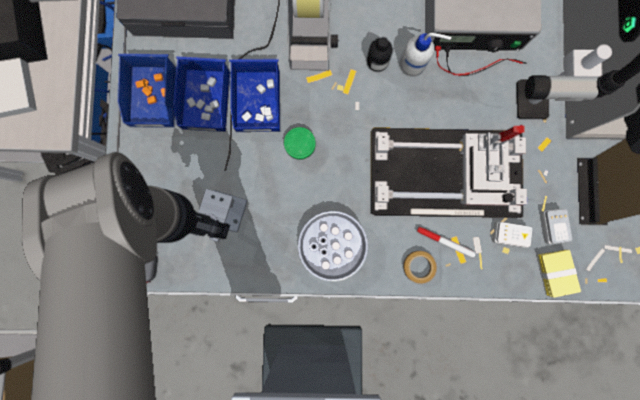

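The open fingers are centred over the grip in the side view, at x≈200 against 205 in the zoom. I'll grasp and lift.

```bash
python3 - <<'E'
from h import *
print(ctrl.servo_line([SX,SY,.135],rate=.12,f_stop=8), state()["tool_pos"])
w0=state()["wrist_force"]
gripper_to(.0,force=80)
s=state(); print(s["opening"],s["wrist_force"]-w0,s["moment"],s["tool_pos"])
print(ctrl.servo_line([SX,SY,.155],rate=.08,f_stop=12))
s=state(); print(s["clock"],s["opening"],s["wrist_force"]-w0,s["tool_pos"])
i=snap("side","pics/s2.png")
cv2.imwrite("pics/s2z.png",cv2.resize(i[90:215,230:350],None,fx=4.5,fy=4.5,interpolation=cv2.INTER_CUBIC))
E
```

```text
False [0.5147 0.1967 0.1357]
0.02134452912048573 [-1.5809  0.4368  4.1239] [-0.0625  0.1448 -0.0144] [0.5143 0.1967 0.1356]
False
4.0333 0.021961527131360657 [-0.8574  0.2449 -0.8662] [0.5142 0.1966 0.1553]
```

View pics/s2z.png

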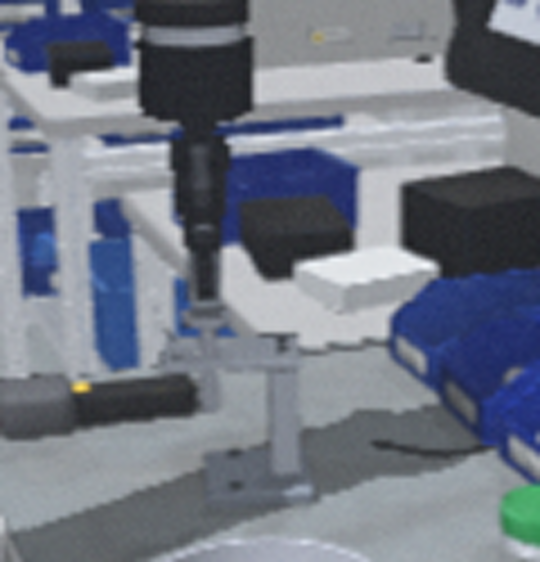

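Grasped (opening 22 mm, weight shows). I'll lift clear and move over the bowl.

```bash
python3 - <<'E'
from h import *
ctrl.servo_line([SX,SY,.23],rate=.15)
ctrl.servo_line([.474,-.097,.23],rate=.25)
ctrl.servo_line([.474,-.097,.16],rate=.15)
i=snap("side","pics/s3.png");t=snap("top","pics/t3.png")
print(state()["clock"],state()["tool_pos"])
cv2.imwrite("pics/s3z.png",cv2.resize(i[130:270,240:340],None,fx=4,fy=4,interpolation=cv2.INTER_CUBIC))
E
```

```text
6.7833 [ 0.4751 -0.0969  0.1612]
```

View pics/s3z.png

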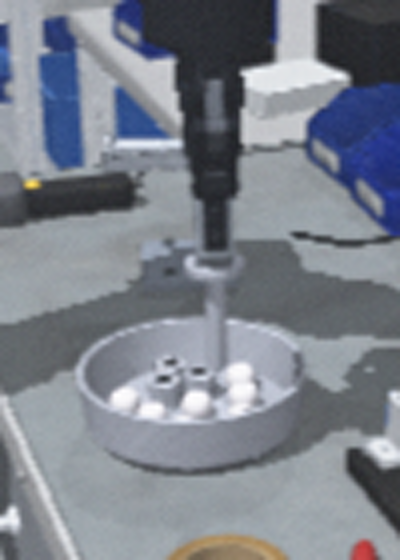

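View pics/t3.png

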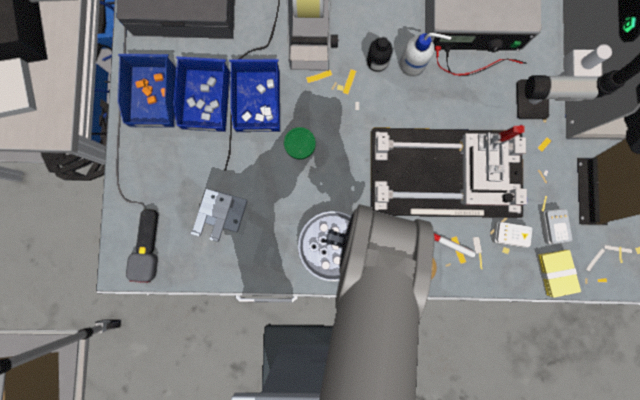

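The stirrer hangs upright over the bowl's right side, with its tip at about (295,221) in the side view. I'll compare that with the prediction, lower it, and make three turns.

```bash
cat >> h.py <<'E'
ZS=.1095
def arc(r0,r1,a0,turns,rate=.09,n=14,z=ZS,fs=None,c=None):
    c=B if c is None else c
    N=int(np.ceil(abs(turns)*n)); fm=0
    for k in range(1,N+1):
        a=a0+2*np.pi*turns*k/N; r=r0+(r1-r0)*min(1,k/(n/2))
        st=ctrl.servo_line([c[0]+r*np.cos(a),c[1]+r*np.sin(a),z],rate=rate,f_stop=fs)
        s=state(); fm=max(fm,np.linalg.norm(s["wrist_force"][:2]))
        if st: print("STOP",k,s["tool_pos"],s["wrist_force"]); return None
    print("arc end",s["clock"],s["tool_pos"],"fmax",fm); return a
E
python3 - <<'E'
from h import *
p=state()["tool_pos"]; print("pred tip",proj("side",p-[0,0,.0985]))
print(ctrl.servo_line([.474,-.097,ZS],rate=.06,f_stop=5),state()["tool_pos"],state()["wrist_force"])
a0=np.arctan2(-.097-B[1],.474-B[0])
arc(.046,.034,a0,1,fs=15)
s=snap("side","pics/s4.png")
cv2.imwrite("pics/s4z.png",cv2.resize(s[130:270,240:340],None,fx=4,fy=4,interpolation=cv2.INTER_CUBIC))
E
```

```text
pred tip [[293.9133 221.8931]]
False [ 0.4743 -0.0971  0.1098] [-0.673  -0.2211 -1.2384]
arc end 12.4417 [ 0.4736 -0.0848  0.1094] fmax 1.0863182639364626
```

View pics/s4z.png

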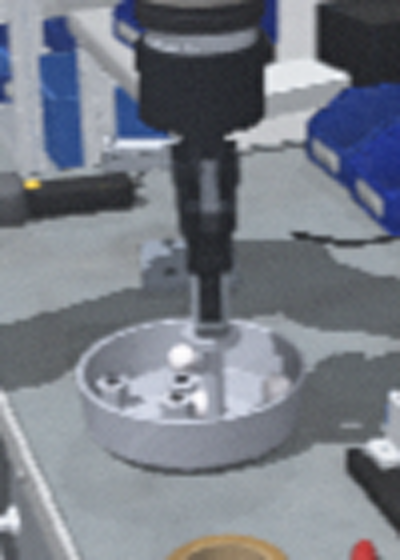

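One turn is done with forces of about 1 N. One spacer has separated on the left, and two are still together near the centre. Two more turns follow, plus a margin.

```bash
python3 - <<'E'
from h import *
p=state()["tool_pos"][:2]-B; a=np.arctan2(p[1],p[0])
a=arc(.034,.030,a,1,fs=15)
i=snap("side","pics/s5.png")
a=arc(.030,.035,a,1.15,fs=15)
j=snap("side","pics/s6.png"); 
cv2.imwrite("pics/s56z.png",np.hstack([cv2.resize(k[180:260,250:330],None,fx=5,fy=5,interpolation=cv2.INTER_CUBIC) for k in(i,j)]))
E
```

```text
arc end 16.7417 [ 0.4733 -0.0811  0.1096] fmax 1.3726972420753565
arc end 22.0833 [ 0.5014 -0.0699  0.1095] fmax 1.2609592509698921
```

View pics/s56z.png

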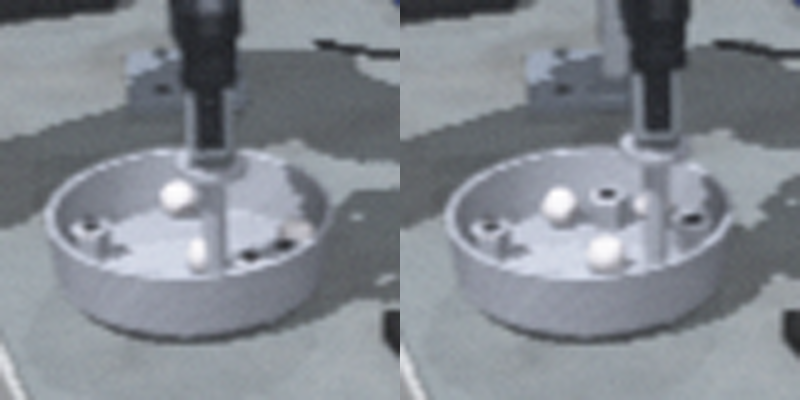

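After 3.15 turns the three bores are well apart, at (88,228), (207,194) and (291,218) in the right-hand zoom. I'll measure the gaps.

```bash
python3 - <<'E'
from h import *
P=onz("side",un([[88,228],[207,194],[291,218]],5,250,180),.026)
print(P,np.linalg.norm(P[:,:2]-B,axis=1))
for i,j in((0,1),(1,2),(0,2)): print(np.linalg.norm(P[i]-P[j]))
print(state()["tool_pos"])
E
```

```text
[[ 0.4262 -0.0211  0.026 ]
 [ 0.4961 -0.0064  0.026 ]
 [ 0.5285 -0.0494  0.026 ]] [0.0547 0.0507 0.0565]
0.07144911254670272
0.053886993459691813
0.10616821002880382
[ 0.5009 -0.0704  0.1094]
```

The smallest centre distance is 54 mm, so at least 32 mm is clear. I'll lift out, check the bowl and the stirrer, and go back to above the seat.

```bash
python3 - <<'E'
from h import *
p=state()["tool_pos"]
ctrl.servo_line([p[0],p[1],.232],rate=.15)
ctrl.servo_line([SX,SY,.232],rate=.25)
i=snap("side","pics/s7.png");t=snap("top","pics/t7.png")
p=state()["tool_pos"];print(state()["clock"],p,state()["orientation"],state()["opening"])
print("pred tip",proj("side",p-[0,0,.0985]),"collar",proj("side",p-[0,0,.0325]), "at5x", (proj("side",p-[0,0,.0985])-[240,90]+.5)*5-.5)
cv2.imwrite("pics/s7z.png",cv2.resize(i[90:215,230:330],None,fx=4.8,fy=4.8,interpolation=cv2.INTER_CUBIC))
cv2.imwrite("pics/t7z.png",cv2.resize(t[175:285,180:380],None,fx=4,fy=4,interpolation=cv2.INTER_CUBIC))
E
```

```text
24.4167 [0.5143 0.1944 0.232 ] [ 0.0003  0.7943  0.6075 -0.0002] 0.021294455193917917
pred tip [[275.2573 158.0662]] collar [[274.3271 136.859 ]] at5x [[178.2863 342.331 ]]
```

View pics/s7z.png

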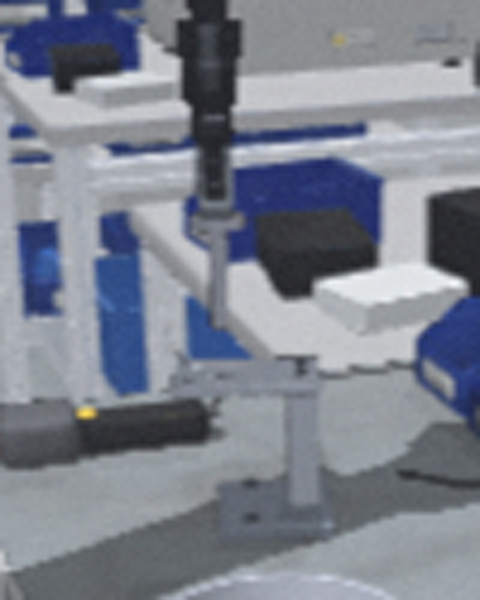

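View pics/t7z.png

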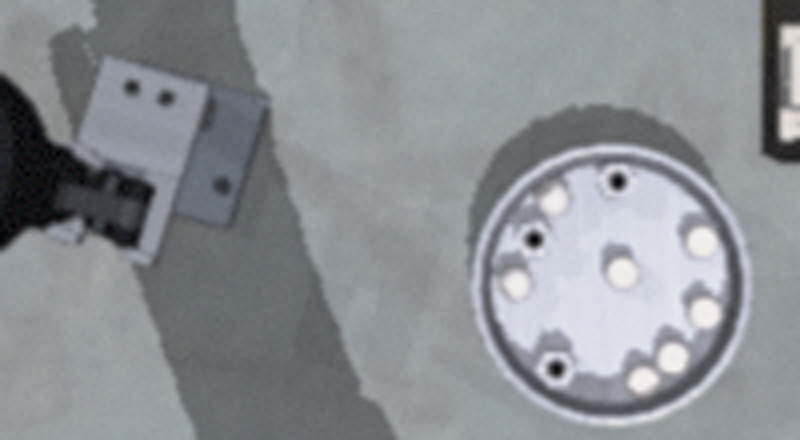

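The top view shows the bores at (617,181), (534,240) and (556,369), all ten pieces in the bowl, and the bowl centre unmoved. In the side view the rod tip is at (275.8,157.6), against a predicted (275.3,158.1), so nothing slipped. I'll lower it into the fork.

```bash
python3 - <<'E'
from h import *
ctrl.dwell(.3)
print(state()["tool_pos"])
print(ctrl.servo_line([SX,SY,.15],rate=.08,f_stop=6),state()["tool_pos"],state()["wrist_force"])
if state()["tool_pos"][2]<.153:
    print(ctrl.servo_line([SX,SY,.133],rate=.02,f_stop=4))
ctrl.dwell(.2)
s=state();print(s["clock"],s["tool_pos"],s["wrist_force"],s["moment"])
i=snap("side","pics/s8.png");t=snap("top","pics/t8.png")
cv2.imwrite("pics/s8z.png",cv2.resize(i[130:215,240:330],None,fx=6,fy=6,interpolation=cv2.INTER_CUBIC))
cv2.imwrite("pics/t8z.png",cv2.resize(t[175:265,180:280],None,fx=6,fy=6,interpolation=cv2.INTER_CUBIC))
E
```

```text
[0.5141 0.1961 0.2321]
False [0.5145 0.1967 0.1506] [-0.7586  0.0321 -1.0111]
True
26.7833 [0.5138 0.1964 0.1356] [-0.1771 -0.6929  4.371 ] [-0.0434  0.0369  0.0305]
```

View pics/s8z.png

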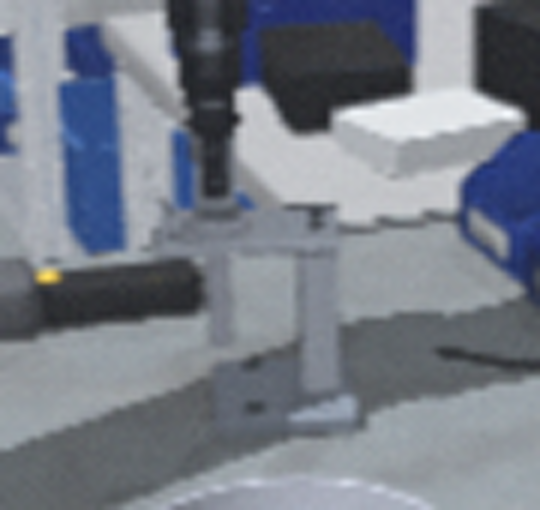

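View pics/t8z.png

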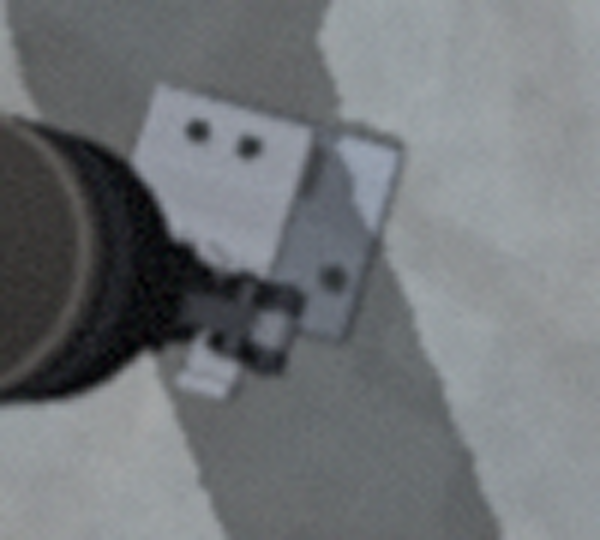

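Contact came at z=0.1356, the same as at the grasp (0.1356). The rod is between the tines with the collar on them, so I'll release and withdraw.

```bash
python3 - <<'E'
from h import *
gripper_to(.06); ctrl.dwell(.3)
print(ctrl.servo_line([SX,SY,.25],rate=.12,f_stop=8),state()["tool_pos"])
ctrl.move_joints([-1.213,.398,.045,1.537,-.019,1.207,-.051])
i=snap("side","pics/s9.png");t=snap("top","pics/t9.png")
print(state()["clock"],state()["opening"])
cv2.imwrite("pics/s9z.png",cv2.resize(i[140:260,245:345],None,fx=5,fy=5,interpolation=cv2.INTER_CUBIC))
cv2.imwrite("pics/t9z.png",cv2.resize(t[175:285,180:380],None,fx=4,fy=4,interpolation=cv2.INTER_CUBIC))
for n in("top","side"):
    d=cv2.absdiff(cv2.imread(f"pics/{n}0.png"),t if n=="top" else i).max(2)
    print(n,"tape/tin maxdiff",[int(np.percentile(d[y-20:y+20,x-22:x+22],99)) for x,y in ([(420,266),(299,142)] if n=="top" else [(296,275),(353,206)])])
E
```

```text
False [0.5134 0.1963 0.2491]
30.4917 0.059946618384762416
top tape/tin maxdiff [8, 9]
side tape/tin maxdiff [7, 7]
```

View pics/s9z.png

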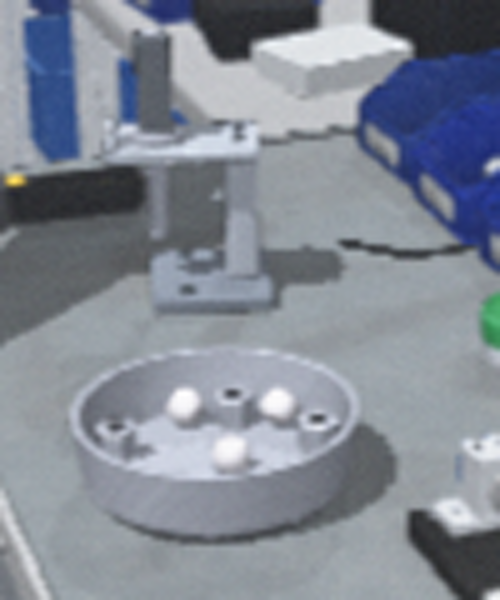

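View pics/t9z.png

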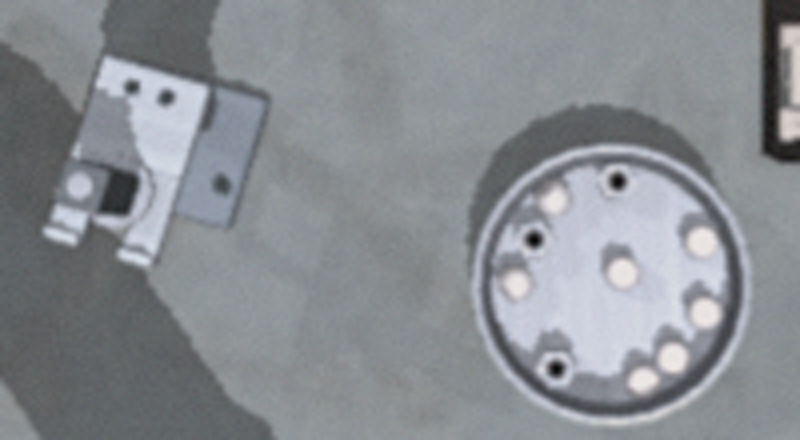

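The stirrer hangs upright in the fork behind the lips. The spacers are at (617,181), (534,240) and (556,369), well apart. The bowl, tape and tin are unmoved, so I'll hand in.

```bash
python3 -c "
from workcell import ctrl
ctrl.sign_off()"
```

```text
the job is handed in; nothing more can be done
```

I took the stirrer from its fork and made 3.15 wide turns (radius 30–46 mm) with the tip about 3 mm above the bowl floor. Then I hung it back, let go, and handed the job in at about 30.5 s of the 72 s allowed.

**Spacers:** the closest two centres are about 54 mm apart in the side view and 55 mm in the top view. That leaves at least 30 mm of clear space between every two of them.

**Bowl and bystanders:** all seven beads and three spacers are still standing in the bowl. The bowl's centre is within 0.3 px of where it started, and the tape roll and the tin show no change in the pictures.

**Stirrer:** the collar touched the tines at the same height as when I grasped it (TCP z 0.1356 m). It stands upright behind the lips in both views, as it did at the start.

**Forces:** sideways force on the wrist, read after each stirring segment, stayed under 1.5 N. No check failed or disagreed.

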